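# Slide the box open and point out the door key

## Robot

A 7-joint arm with a two-finger parallel gripper is mounted at the origin on the work surface. World frame = base frame: x ahead of the robot, y to its left, z up, the work surface at z = 0. Lengths are in m, angles in degrees, forces in N, time in s.
With the tool pointing down it reaches from about 0.425 to 0.875 m from the base axis. Payload 4.7 kg.
Tool frame: the origin (TCP) lies between the finger pads, 19 mm behind the fingertips; this is the grasp point; z points along the fingers, y is the line along which they close (so a half turn about z gives the same grasp; the last joint's range is limited). The gripper opens to 87 mm and grips with 3 to 60 N. Pads are 19 mm wide; open, the fingers measure 117 mm over their backs; the gripper's body (75 mm by 190 mm) begins 51 mm behind the grasp point.
Start: joints at [-66.858, 18.392, -4.016, 83.108, 1.295, 78.541, -3.26], TCP at [0.247, 0.601, 0.241] pointing down, gripper open.
Joint ranges: [-163.93, 163.93], [-17.29, 119.83], [-79.2, 71.16], [3.27, 140.29], [-89.18, 269.18], [5.43, 117.66], [-154.24, 154.24]. Speed limits (degrees/s): [147.25, 147.25, 180, 180, 180, 180, 180].

## Interface

Orientations are given as [roll, pitch, yaw] about the fixed x, y, z axes, in that order (R = Rz(yaw) Ry(pitch) Rx(roll)).
In Python, from cell import get_obs, read_camera, sign_off, silhouettes gives the robot as it stands.
- The arm moves only by the tool play_rows, never from a script. Its argument "steps" is a list that holds one entry, the list of rows, each a list of 7 numbers: the shift along the tool's x, y, z in m, then the turn, a rotation vector about the tool's x, y, z in rad, then the finger opening in m, from 0 to 0.087. A call has 1 to 12 rows; each row shifts and turns the commanded pose from where the row before left it, along the tool's axes as they then stand; what a row does not reach is not made up. A row lasts 1/10 s, in which the tool goes at most 50 mm and 8.59 degrees, less where a joint would pass 70% of its speed; a pose out of reach is approached as far as the arm can. A call is refused whole if a number of a shift passes 0.05 or a number of a turn 0.15, either way. A call with a gripper value outside its range is refused whole. The fingers move at their own pace and stop on an object; "force" is the grip in N (left out, the last holds). Time passes only in rows, so rows that do not move let the fingers close. It gives the time, the measured TCP pose, the force, the opening and the grip force at its end, in the units of the state.
- get_obs(): the state, without advancing time (a new reading comes with each control period).
- read_camera(name): name is "scene" or "top" or "wrist"; returns a dict with "frame" (384x512x3 uint8, red, green, blue), "intrinsics" (3x3 intrinsics, pixels), "k1" (the pictures are not rectified: a ray, as slopes to the right and down, at radius r is drawn at 1 + k1 r^2 times it, then the intrinsics apply), "view" (4x4, takes a point from world to camera coordinates). Camera axes: x right, y up, looking along -z (the intrinsics and any distortion apply to the point x, -y, -z); pixel columns grow to the right and rows downward; lengths in m; the calibration is good to about 2 mm. A picture is of the moment at which its call begins. There is no depth.
- sign_off(): hands the job in; it is judged then, once.
Trained networks look in the newest picture that a camera, given by its name, has taken for a name from the list of things; names that differ only in an ending like _2 or _b are one class to them, and where a whole thing is asked for, a point or a joint stands for the part that bears it (a point fixed in the world has none). Each returns a list of dicts, best first, with "p" (0 to 1); they miss things now and then, are a little off and sometimes report something else, mostly with a low value. They report only what shows in the picture. A call takes as long as a camera call.
- silhouettes(camera, name): "pixels" (384x512 bool, what is visible of it) and "extent" ([left, top, right, bottom] in pixels, round what is visible of it).
The state is a dict: "time_s": time; "qpos": joint angles; "joint_velocities": joint speeds; "effort": joint torques, N m; "tool_pos": TCP position; "tool_rot": TCP orientation; "force": force on the tool from outside, world axes, zero at the start; "wrist_torque": the same for the moment, N m; "grip_width": finger opening in m; "grasp_force": force on a finger pad.
Only numpy, scipy, OpenCV 4.12 (cv2) and the standard library are available. Lean on these libraries where they do the work, as an engineer would, in place of code of your own. Each camera call takes 0.05 s, during which the arm holds its last target. There are 200 camera calls.

## Task

Show me where the door key is: push the black box's half-open sliding lid fully open with the fingertips, then point down at the key lying in the box, fingertips over its middle and within about five centimetres above it, without touching it. Keep pointing for about two seconds and finish still pointing there, touching nothing. Do not pick anything up, and leave all the other things where they are.

Things in the scene. Friction and masses are not known exactly. Their poses are not given: they have to be found in the camera images.
- box: Black plastic box fixed on the pine crate's top (170 mm above the table): 110 (x) x 220 (y) x 40 mm high, walls 4 mm, side rails along y up to 48 mm. Origin: centre of underside. Two cross walls part it into three compartments, each 68 (y) x 102 (x) mm, centres at y = -72, 0, +72 mm, floor 5 mm above the origin. Its flat black lid slides open to the box's +y.
- lid (a joint): Travel of the lid along the box's +y in m: 0 shut, 0.19 fully open at its end stop (sticking out past the box's +y end). Starts half back, 0.07 to 0.11. About 2 N of friction (more when fast); stays where left. Lid 102 x 214 x 5 mm, top face 46 mm above the box's origin.
- lid_step (a point): Thumb step across the lid's top: an upright face 92 mm wide (box x), 12 mm high (46 to 58 mm above the box's origin), looking to the box's -y, a 50 mm ramp falling away behind it. Point: middle of that face, 52 mm above the box's origin, 70 mm from the lid's -y edge; moves with the lid, axes as the box's. Push it towards the box's +y to open.
- key: Door key, plain steel, flat in any one of the three compartments (the lid may hide it at first). 63 mm long, 4 mm thick: round 26 mm bow with a small hole at its -x end, straight 7 mm blade with three square teeth towards +x. Origin: middle of its length, underside; z up. Lies across the box (box x), turned up to 0.4 rad.
- hex_key: L-shaped hex key of plain 6 mm steel rod, 66 x 28 mm, lying flat in another compartment. Origin about its middle, underside. Not to be disturbed.
- snap_hook: Oval snap hook, a closed loop of 6 mm plain steel rod, 58 x 32 mm, lying flat in the remaining compartment. Origin at its centre, underside. Not to be disturbed.
- kettlebell: Green kettlebell, 110 mm wide, 148 mm high with its handle, 3 kg, on the crate's top at the far right (-y) corner. Origin: centre of its underside.
- grip_trainer: Red spring hand gripper lying flat, 130 x 102 x 22 mm, on the crate's top at the near right corner. Origin: its middle, underside.
- door_stop: Aluminium door stop, a cylinder of 44 mm diameter, 30 mm high with a rubber band, on the crate's top near its far (+x) edge. Origin: centre of its underside.
- polish_tin: Flat round metal tin, 76 mm diameter, 24 mm high, on the crate's top at the far left (+y) corner. Origin: centre of its underside.
- bottle: Aluminium drinking bottle, 70 mm diameter, 210 mm high, on the table left (+y) of the crate. Origin: centre of its underside.

How it is judged:
By the outcome, as a careful person would: the job done as asked, in the order asked, and still so for the second after the job is handed in, with the robot touching nothing.
It also fails if it takes over 42 s, if anything falls off the work surface, if the arm or the gripper's body presses on something with over 40 N, if the wrist force passes 120 N, or if a joint passes its speed limit or range.

## Working session

There is one attempt and no reset: what is moved stays moved. The work goes in short steps, Python scripts to look and compute and a tool call to move; the robot and the scene stay as the last step left them, time stands still between calls to the robot, and variables do not carry over. Pictures are saved under pics/ and viewed, at most 10 in all, crops included, and the job is handed in when it is done.

Besides the shell and the picture viewer there is one more tool, called after ">>>" by a JSON object that holds its "method" and its "body". play_rows: Moves the arm, as the interface text tells. Its arguments: {"type":"object","properties":{"steps":{"type":"array","items":{"type":"array","items":{"type":"array","items":{"type":"number"}}}},"force":{"type":"number"}},"required":["steps"]}

```bash
mkdir -p pics; ls
cat > h.py <<'E'
import numpy as np, cv2
from cell import *
def proj(c,P):
    P=np.atleast_2d(P); V=np.array(c['view']);K=np.array(c['intrinsics'])
    q=P@V[:3,:3].T+V[:3,3]; s=np.c_[q[:,0],-q[:,1]]/-q[:,2:3]
    s=s*(1+c['k1']*(s**2).sum(1,keepdims=True))
    return s@K[:2,:2].T+K[:2,2]
def ray(c,uv,z):
    V=np.array(c['view']);K=np.array(c['intrinsics'])
    d=(np.atleast_2d(uv)-K[:2,2])/[K[0,0],K[1,1]]; s=d.copy()
    for _ in range(20): s=d/(1+c['k1']*(s**2).sum(1,keepdims=True))
    D=np.c_[s[:,0],-s[:,1],-np.ones(len(s))]@V[:3,:3]; o=-V[:3,:3].T@V[:3,3]
    return o+D*((z-o[2])/D[:,2])[:,None]
E
python3 - <<'E'
from h import *
o=get_obs(); print({k:np.round(o[k],3).tolist() for k in ('time_s','tool_pos','tool_rot','grip_width','force')})
for n in ('top','scene'):
    c=read_camera(n); cv2.imwrite(f'pics/{n}1.png',c['frame'][...,::-1])
    print(n,np.round(-np.array(c['view'])[:3,:3].T@np.array(c['view'])[:3,3],3),c['k1'])
    for t in ('box','lid','lid_step','key','hex_key','snap_hook','kettlebell','grip_trainer','door_stop','polish_tin','bottle'):
        for r in silhouettes(n,t)[:2]:
            e=r['extent'];print(t,round(r['p'],2),e, np.round(ray(c,[[(e[0]+e[2])/2,(e[1]+e[3])/2]],.2)[0],3))
E
```

```text
pics
{'time_s': 0.0, 'tool_pos': [0.247, 0.601, 0.24], 'tool_rot': [-179.89, 0.007, 157.665], 'grip_width': 0.087, 'force': [0.832, -0.672, -0.249]}
top [0.418 0.084 1.226] -0.0694126193055418
box 0.76 [246.0, 179.1, 364.9, 244.0] [ 0.542 -0.036  0.2  ]
box 0.36 [379.7, 225.4, 428.8, 261.0] [ 0.465 -0.29   0.2  ]
lid 0.76 [251.2, 186.2, 338.9, 244.0] [ 0.532 -0.01   0.2  ]
lid_step 0.68 [250.0, 187.4, 334.0, 242.7] [ 0.532 -0.002  0.2  ]
kettlebell 0.73 [247.8, 188.5, 336.8, 244.2] [ 0.529 -0.003  0.2  ]
kettlebell 0.72 [397.6, 134.0, 445.5, 181.9] [ 0.69  -0.345  0.2  ]
grip_trainer 0.62 [379.1, 226.0, 428.3, 258.3] [ 0.467 -0.289  0.2  ]
polish_tin 0.58 [158.3, 146.0, 187.5, 178.1] [0.666 0.311 0.2  ]
bottle 0.81 [68.2, 209.5, 116.6, 237.6] [0.501 0.513 0.2  ]
scene [1.089 0.379 1.013] -0.10940230130709498
box 0.72 [154.7, 122.8, 270.6, 179.2] [ 0.552 -0.036  0.2  ]
lid 0.6 [185.4, 126.8, 271.2, 173.9] [ 0.529 -0.001  0.2  ]
lid 0.31 [129.9, 91.3, 177.9, 114.4] [ 0.482 -0.292  0.2  ]
lid_step 0.82 [184.4, 125.3, 271.5, 171.3] [ 0.523 -0.005  0.2  ]
hex_key 0.39 [178.4, 134.7, 181.4, 152.7] [ 0.575 -0.129  0.2  ]
snap_hook 0.36 [392.1, 228.2, 440.2, 279.2] [0.573 0.541 0.2  ]
kettlebell 0.91 [76.9, 102.3, 119.7, 158.8] [ 0.65  -0.364  0.2  ]
grip_trainer 0.88 [131.5, 89.5, 179.6, 118.0] [ 0.483 -0.285  0.2  ]
door_stop 0.67 [198.6, 204.3, 216.2, 226.8] [0.728 0.062 0.2  ]
polish_tin 0.74 [294.1, 234.1, 331.8, 266.5] [0.685 0.323 0.2  ]
polish_tin 0.45 [199.0, 205.8, 217.2, 228.9] [0.732 0.066 0.2  ]
bottle 0.66 [391.9, 230.4, 435.5, 279.0] [0.579 0.536 0.2  ]
bottle 0.18 [201.1, 207.1, 218.5, 225.6] [0.727 0.068 0.2  ]
```

Run:
```python
import cv2
a=cv2.imread('pics/top1.png')[165:260,220:390]; b=cv2.imread('pics/scene1.png')[105:200,130:300]
f=lambda i:cv2.convertScaleAbs(cv2.resize(i,(680,int(i.shape[0]*680/i.shape[1])//1),interpolation=cv2.INTER_CUBIC),alpha=1.6,beta=10)
a,b=f(a),f(b); cv2.imwrite('pics/crops.png',cv2.resize(cv2.vconcat([a,b]),(534,600)))
```

```text
(no output)
```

View pics/top1.png

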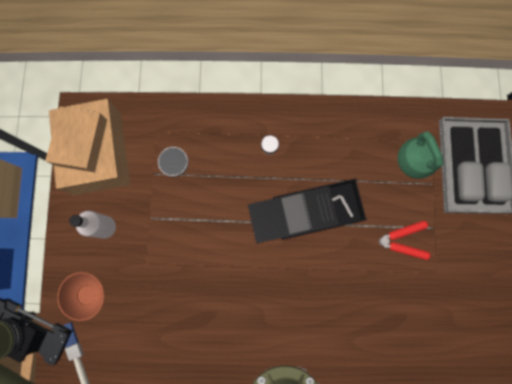

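View pics/crops.png

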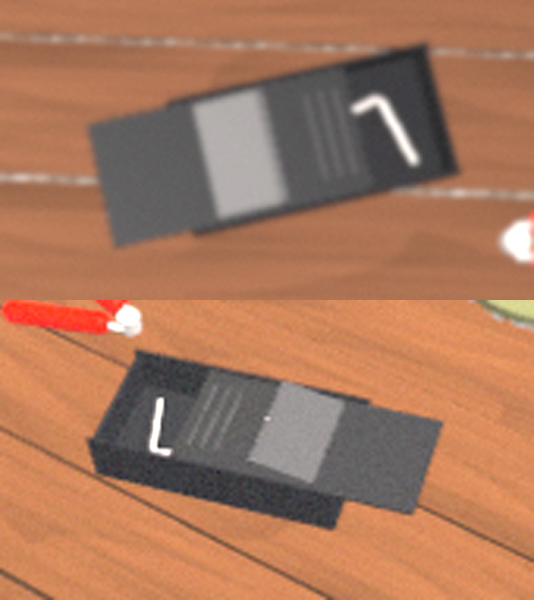

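The top view shows the box at about (246-365, 179-244), with its -y end at the right. The hex key is in the open -y compartment near (345, 203), and the lid sticks out to the left. The grey patch is the ramp, and its right edge is the step face. Next I'll fit the box pose from the corners in both views.

```bash
cat > fit.py <<'E'
from h import *
from scipy.optimize import least_squares
T=lambda p:np.array(p)/[3.141,3.158]+[220,165]
S=lambda p:(np.array(p)-[0,300])/[3.141,3.158]+[130,105]
ct,cs=read_camera('top'),read_camera('scene')
top=T([(428,43),(460,172),(88,124),(117,245),(265,88),(287,205)])
sc=S([(90,440),(137,352),(412,512),(442,421),(249,461),(282,381)])
def pts(p):
    x,y,a,t=p[:4]; 
    L=np.array([[.055,-.11,.048],[-.055,-.11,.048],[.051,.107+t,.046],[-.051,.107+t,.046],[.046,-.037+t,.058],[-.046,-.037+t,.058]])
    R=np.array([[np.cos(a),-np.sin(a),0],[np.sin(a),np.cos(a),0],[0,0,1]])
    return L@R.T+[x,y,.17]
res=lambda p:np.r_[(proj(ct,pts(p))-top).ravel(),(proj(cs,pts(p))-sc).ravel()]
r=least_squares(res,[.54,-.04,.2,.09],loss='soft_l1')
print(r.x,np.degrees(r.x[2])); print(np.round(res(r.x).reshape(-1,2),1).tolist())
print(pts(r.x)[4:].mean(0))
E
python3 fit.py
```

```text
[ 0.54907234 -0.06722677  0.23661271  0.06799896] 13.556909806253467
[[-1.3, -0.6], [-0.6, 0.4], [-1.5, -0.7], [-2.1, 0.5], [-1.6, -0.3], [0.0, -1.7], [-1.1, -1.3], [-0.3, -2.2], [-0.5, -0.8], [-0.1, -1.0], [-1.3, -1.4], [-0.5, -1.3]]
[ 0.54180584 -0.03709152  0.228     ]
```

>>> {"method": "play_rows", "body": {"steps": [[[0,0,-0.01,0,0,0.135,0],[0,0,-0.01,0,0,0.135,0],[0,0,-0.01,0,0,0.135,0],[0,0,-0.01,0,0,0.135,0],[0,0,-0.01,0,0,0.135,0],[0,0,-0.01,0,0,0.135,0],[0,0,-0.01,0,0,0.134,0]]]}}

```text
time_s: 2.0
tool_pos: [0.247, 0.6012, 0.3117]
tool_rot: [180.0, -0.0, 103.3]
force: [0.1, 1.0, 1.3]
grip_width: 0.0392
grasp_force: 0.0
```

>>> {"method": "play_rows", "body": {"steps": [[[-0.04,0.0076,0,0,0,0,0],[-0.04,0.0076,0,0,0,0,0],[-0.04,0.0076,0,0,0,0,0],[-0.04,0.0076,0,0,0,0,0],[-0.04,0.0076,0,0,0,0,0],[-0.04,0.0076,0,0,0,0,0],[-0.04,0.0076,0,0,0,0,0],[-0.04,0.0076,0,0,0,0,0],[-0.04,0.0076,0,0,0,0,0],[-0.04,0.0076,0,0,0,0,0],[-0.04,0.0076,0,0,0,0,0],[-0.04,0.0076,0,0,0,0,0]]]}}

```text
time_s: 3.2
tool_pos: [0.4488, 0.1544, 0.3116]
tool_rot: [179.9, -0.0, 103.6]
force: [0.4, 0.3, 0.2]
grip_width: 0.0006
grasp_force: 0.0
```

>>> {"method": "play_rows", "body": {"steps": [[[-0.039,0.0076,0,0,0,0,0],[-0.039,0.0076,0,0,0,0,0],[-0.039,0.0076,0,0,0,0,0],[-0.039,0.0076,0,0,0,0,0],[-0.039,0.0076,0,0,0,0,0],[-0.038,0.0076,0,0,0,0,0],[0,0,0,0,0,0,0]]]}}

```text
time_s: 3.9
tool_pos: [0.5481, -0.0663, 0.3115]
tool_rot: [180.0, 0.2, 103.0]
force: [0.7, -1.3, -0.0]
grip_width: 0.0004
grasp_force: 0.0
```

Run:
```python
from h import *
o=get_obs(); print(np.round(o['tool_pos'],4),o['tool_rot'])
c=read_camera('wrist'); cv2.imwrite('pics/wrist1.png',cv2.convertScaleAbs(c['frame'][...,::-1],alpha=1.5,beta=10))
V=np.array(c['view']); print(-V[:3,:3].T@V[:3,3],V[:3,:3].round(2).tolist())
for t in ('lid_step','lid','key','hex_key','snap_hook'):
  for r in silhouettes('wrist',t)[:1]: print(t,r['p'],r['extent'])
import fit
a=fit.r.x
print('pred step',proj(c,fit.pts(a)).round(0).tolist())
```

```text
[ 0.5481 -0.0663  0.3115] [179.98169259   0.22891346 103.04882563]
[0.52959584 0.01268256 0.45655587] [[0.97, 0.23, 0.0], [-0.22, 0.93, -0.3], [-0.07, 0.29, 0.96]]
lid_step 0.81 [180.8, 0.5, 317.2, 235.0]
lid 0.57 [182.1, 0.0, 319.2, 236.3]
snap_hook 0.33 [181.2, 0.0, 318.0, 237.6]
[ 0.54907234 -0.06722677  0.23661271  0.06799896] 13.556909806253467
[[-1.3, -0.6], [-0.6, 0.4], [-1.5, -0.7], [-2.1, 0.5], [-1.6, -0.3], [0.0, -1.7], [-1.1, -1.3], [-0.3, -2.2], [-0.5, -0.8], [-0.1, -1.0], [-1.3, -1.4], [-0.5, -1.3]]
[ 0.54180584 -0.03709152  0.228     ]
pred step [[309.0, 302.0], [201.0, 303.0], [323.0, -31.0], [182.0, -30.0], [309.0, 168.0], [198.0, 169.0]]
```

View pics/wrist1.png

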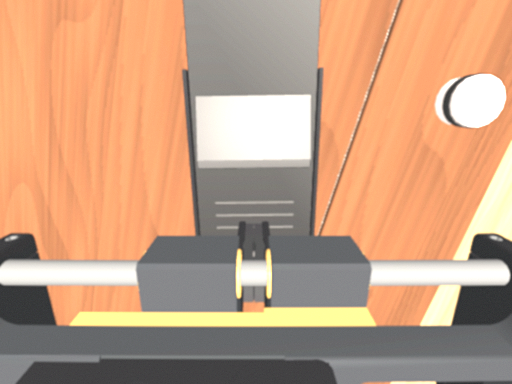

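The wrist view shows the step's face at rows 160-167, columns 196-311. That agrees with the fit to within about 6 mm along y. The closed fingers are centred and sit behind it over the lid, so I can descend.

>>> {"method": "play_rows", "body": {"steps": [[[0,0,0.018,0,0,0,0],[0,0,0.018,0,0,0,0],[0,0,0.018,0,0,0,0],[0,0,0.01,0,0,0,0],[0,0,0.007,0,0,0,0],[0,0,0,0,0,0,0]]]}}

```text
time_s: 4.9
tool_pos: [0.5471, -0.0594, 0.2397]
tool_rot: [-179.9, -0.0, 103.6]
force: [-0.2, 0.4, -0.8]
grip_width: 0.0006
grasp_force: 0.0
```

>>> {"method": "play_rows", "body": {"steps": [[[0.01,0,0,0,0,0,0],[0.01,0,0,0,0,0,0],[0.01,0,0,0,0,0,0],[0.01,0,0,0,0,0,0],[0.01,0,0,0,0,0,0]]]}}

```text
time_s: 5.4
tool_pos: [0.5357, -0.0103, 0.2408]
tool_rot: [179.9, 0.0, 103.6]
force: [-0.4, -2.4, 1.1]
grip_width: 0.0005
grasp_force: 1.2
```

>>> {"method": "play_rows", "body": {"steps": [[[0.008,0,0,0,0,0,0],[0.008,0,0,0,0,0,0],[0.008,0,0,0,0,0,0],[0.008,0,0,0,0,0,0],[0.008,0,0,0,0,0,0],[0.008,0,0,0,0,0,0],[0.008,0,0,0,0,0,0],[0.008,0,0,0,0,0,0],[0.008,0,0,0,0,0,0]]]}}

```text
time_s: 6.3
tool_pos: [0.5186, 0.0595, 0.2403]
tool_rot: [180.0, -0.0, 103.6]
force: [1.4, -1.6, 1.9]
grip_width: 0.001
grasp_force: 1.2
```

>>> {"method": "play_rows", "body": {"steps": [[[0.003,0,0,0,0,0,0],[0.003,0,0,0,0,0,0],[0.003,0,0,0,0,0,0]]]}}

```text
time_s: 6.6
tool_pos: [0.5166, 0.0676, 0.2402]
tool_rot: [-180.0, 0.0, 103.6]
force: [1.6, -1.7, 1.4]
grip_width: 0.0006
grasp_force: 1.1
```

>>> {"method": "play_rows", "body": {"steps": [[[0.002,0,0,0,0,0,0],[0.002,0,0,0,0,0,0],[0.002,0,0,0,0,0,0]]]}}

```text
time_s: 6.9
tool_pos: [0.5161, 0.0696, 0.2403]
tool_rot: [180.0, 0.3, 103.4]
force: [3.7, -10.8, 0.9]
grip_width: 0.0009
grasp_force: 5.8
```

>>> {"method": "play_rows", "body": {"steps": [[[0.002,0,0,0,0,0,0],[0.002,0,0,0,0,0,0]]]}}

```text
time_s: 7.1
tool_pos: [0.516, 0.0698, 0.2403]
tool_rot: [180.0, 0.6, 103.3]
force: [5.8, -17.4, 0.8]
grip_width: 0.0008
grasp_force: 9.1
```

The force climbs with no further motion, so the lid is at its end stop. I'll back off, lift and look.

>>> {"method": "play_rows", "body": {"steps": [[[-0.01,0,0,0,0,0,0],[-0.012,0,0,0,0,0,0],[0,0,-0.02,0,0,0,0],[0,0,-0.03,0,0,0,0],[-0.02,0,-0.02,0,0,0,0],[0,0,0,0,0,0,0],[0,0,0,0,0,0,0]]]}}

```text
time_s: 7.8
tool_pos: [0.524, 0.0369, 0.3099]
tool_rot: [-180.0, -0.1, 103.5]
force: [-0.2, 0.6, -0.5]
grip_width: 0.0007
grasp_force: 0.0
```

Run:
```python
from h import *
o=get_obs(); print(np.round(o['tool_pos'],4),np.round(o['force'],2))
im=[]
for n in ('top','scene','wrist'):
    c=read_camera(n)
    for t in ('key','hex_key','snap_hook','lid_step'):
        for r in silhouettes(n,t)[:2]:
            e=r['extent'];z=.228 if t=='lid_step' else .178;print(n,t,round(r['p'],2),np.round(e), np.round(ray(c,[[(e[0]+e[2])/2,(e[1]+e[3])/2]],z)[0],3))
    im.append(c['frame'][...,::-1])
f=lambda i:cv2.convertScaleAbs(cv2.resize(i,(680,300),interpolation=cv2.INTER_CUBIC),alpha=1.6,beta=10)
cv2.imwrite('pics/c2.png',cv2.vconcat([f(im[0][165:240+5,200:380]),f(im[1][105:185,140:320])]))
cv2.imwrite('pics/wrist2.png',cv2.convertScaleAbs(im[2],alpha=1.5,beta=10))
```

```text
[0.524  0.0369 0.3099] [-0.25  0.57 -0.47]
top lid_step 0.73 [203. 203. 267. 254.] [0.493 0.141 0.228]
scene hex_key 0.36 [180. 135. 183. 152.] [ 0.558 -0.14   0.178]
scene snap_hook 0.49 [225. 138. 314. 183.] [0.489 0.105 0.178]
scene lid_step 0.65 [228. 139. 313. 183.] [0.524 0.124 0.228]
scene lid_step 0.45 [391. 230. 437. 279.] [0.596 0.531 0.228]
wrist lid_step 0.77 [183.   4. 315. 229.] [0.504 0.106 0.228]
```

View pics/c2.png

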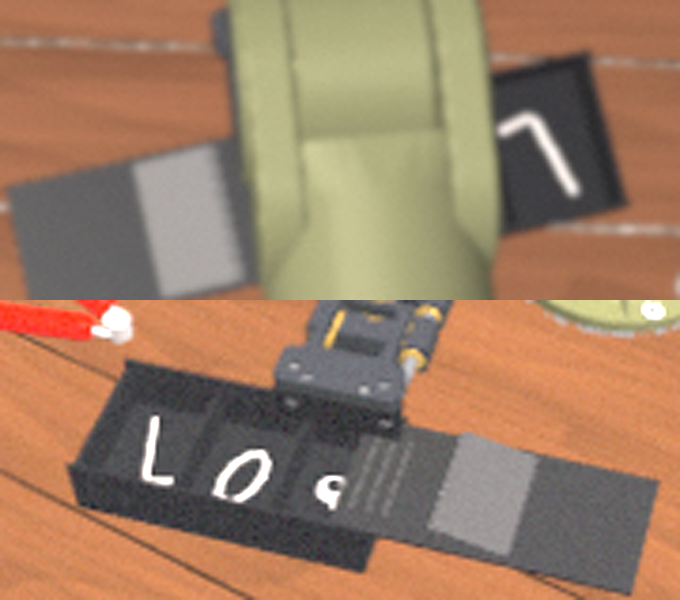

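The scene view shows the lid far out and all three compartments open: hex key in the -y one, snap hook in the middle one. The key's bow in the +y compartment, near crop (330, 490), is partly hidden by the lid edge from this camera. I'll move back along the box so the wrist camera is above that compartment.

>>> {"method": "play_rows", "body": {"steps": [[[-0.04,0,0,0,0,0,0],[-0.04,0,0,0,0,0,0],[-0.04,0,0,0,0,0,0],[0,0,0,0,0,0,0],[0,0,0,0,0,0,0]]]}}

```text
time_s: 9.05
tool_pos: [0.5523, -0.081, 0.3102]
tool_rot: [-180.0, -0.0, 103.4]
force: [-0.2, 0.7, 0.4]
grip_width: 0.0004
grasp_force: 0.0
```

Run:
```python
from h import *
o=get_obs(); print(np.round(o['tool_pos'],4),np.round(o['tool_rot'],2))
c=read_camera('wrist')
np.savez('w3.npz',**{k:np.array(c[k]) for k in ('frame','intrinsics','k1','view')})
for t in ('key','hex_key','snap_hook','lid_step'):
  for r in silhouettes('wrist',t)[:2]:
    e=r['extent'];print(t,round(r['p'],2),np.round(e))
cv2.imwrite('pics/wrist3.png',cv2.convertScaleAbs(c['frame'][...,::-1],alpha=1.5,beta=10))
```

```text
[ 0.5523 -0.081   0.3102] [-1.8000e+02 -1.0000e-02  1.0343e+02]
key 0.92 [230.  85. 297. 120.]
hex_key 0.64 [268. 221. 275. 236.]
snap_hook 0.81 [226. 159. 279. 191.]
lid_step 0.62 [185.   2. 320.  86.]
```

View pics/wrist3.png

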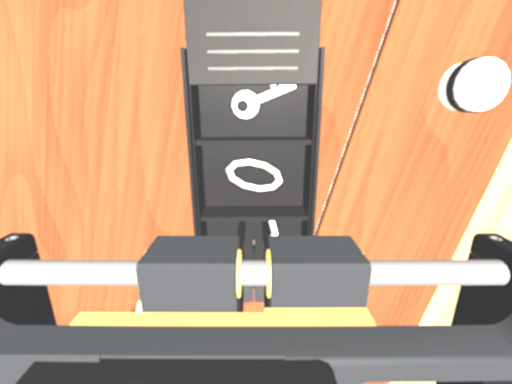

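The wrist view shows the key clearly: bow at about (245, 104), tip at about (297, 86), just clear of the lid edge at row 85. The snap hook at (253, 175) and the hex key lie undisturbed.

Run:
```python
from h import *
d=np.load('w3.npz'); c={k:d[k] for k in d.files}
s=silhouettes('wrist','key')[0]['pixels']; v,u=np.nonzero(s)
g=cv2.cvtColor(c['frame'],cv2.COLOR_RGB2GRAY); m=np.zeros_like(s); m[80:122,225:302]=g[80:122,225:302]>100
m[:87,:270]=0
B=lambda P:np.c_[(P[:,0]-.549)*.9721+(P[:,1]+.0672)*.2344,-(P[:,0]-.549)*.2344+(P[:,1]+.0672)*.9721]
for M in (s,m):
    v,u=np.nonzero(M); P=ray(c,np.c_[u,v].astype(float),.178)
    (cx,w,a)=cv2.minAreaRect(P[:,:2].astype(np.float32)*1000); print('rect mm',np.round(cx,1),np.round(w,1),round(a,1),'box',B(np.array([cx])/1000).round(4),'n',len(u))
print('lid edge',B(ray(c,[[190,85],[318,84]],.216)[:,:2]).round(4).tolist())
print('rail -x/+x',B(ray(c,[[193,120],[317,120]],.218)[:,:2]).round(4).tolist())
print('walls',B(ray(c,[[255,140],[255,212]],.21)[:,:2]).round(4).tolist())
n=np.zeros_like(s)
print('hook',B(ray(c,[[253,175]],.178)[:,:2]).round(4))
```

```text
rect mm [538.3   8.9] [59.7 24.5] 46.0 box [[0.0074 0.0765]] n 858
rect mm [540.1  10.7] [69.  27.8] 46.4 box [[0.0096 0.0778]] n 1132
lid edge [[-0.0504, 0.0815], [0.0517, 0.082]]
rail -x/+x [[-0.0493, 0.0544], [0.0522, 0.0542]]
walls [[0.0015, 0.0371], [0.0015, -0.0294]]
hook [[-0.0003 -0.0018]]
```

Run:
```python
from h import *
from scipy.optimize import minimize
d=np.load('w3.npz'); c={k:d[k] for k in d.files}
m=cv2.cvtColor(c['frame'],cv2.COLOR_RGB2GRAY).astype(float)
# plain key model: bow disc + blade, fitted to the bright pixels on a metric grid
gx,gy=np.meshgrid(np.arange(-50,51),np.arange(40,84)) # box mm
R=np.array([[.9721,-.2344],[.2344,.9721]]); 
W=np.c_[gx.ravel(),gy.ravel()]/1000@R.T+[.549,-.0672]
uv=proj(c,np.c_[W,np.full(len(W),.179)]).astype(np.float32)
I=cv2.remap(m.astype(np.float32),uv[:,:1],uv[:,1:],cv2.INTER_LINEAR)[:,0].reshape(gx.shape); I=np.where(gy<81,np.clip(I,60,180),0);I=(I-60)/120*(gy<81)
def model(p):
    x,y,a=p; X=(gx-x)*np.cos(a)+(gy-y)*np.sin(a); Y=-(gx-x)*np.sin(a)+(gy-y)*np.cos(a)
    s=lambda t:1/(1+np.exp(-t/.7))
    return np.maximum(s(13-np.hypot(X+18.5,Y)),s(3.5-abs(Y))*s(31.5-X)*s(X+18))*(gy<81)
r=min((minimize(lambda p:((model(p)-np.clip(I,0,1))**2).sum(),[8+dx,72+dy,a],method='Nelder-Mead') for dx in(-6,0,6) for dy in (-4,0) for a in(.2,.45)),key=lambda r:r.fun)
x,y,a=r.x; w=np.array([x,y])/1000@R.T+[.549,-.0672]
print(r.x,r.fun,'world mid',w.round(4),'px',proj(c,[[*w,.179]]).round(1), 'check',ray(c,[[264.4,97.3]],.179).round(4))
o=get_obs(); D=w-o['tool_pos'][:2]; yw=np.radians(o['tool_rot'][2]); print('tool dx,dy',D@[np.cos(yw),np.sin(yw)],D@[np.sin(yw),-np.cos(yw)],o['tool_pos'])
```

```text
[ 9.68926303 73.02859656  0.34382344] 122.28877012327342 world mid [0.5413 0.0061] px [[263.6  97.1]] check [[0.5421 0.0061 0.179 ]]
tool dx,dy 0.08496349427641035 0.009323848733749212 [ 0.55238925 -0.07868903  0.31024629]
```

>>> {"method": "play_rows", "body": {"steps": [[[0.03,0.003,0,0,0,0,0],[0.03,0.003,0,0,0,0,0],[0.025,0.0033,0,0,0,0,0],[0,0,0.03,0,0,0,0],[0,0,0.02,0,0,0,0],[0,0,0.01,0,0,0,0],[0,0,0,0,0,0,0],[0,0,0,0,0,0,0],[0,0,0,0,0,0,0]]]}}

```text
time_s: 10.25
tool_pos: [0.5422, 0.0046, 0.2515]
tool_rot: [179.9, 0.0, 103.6]
force: [-0.4, 0.5, 0.5]
grip_width: 0.0006
grasp_force: 0.0
```

>>> {"method": "play_rows", "body": {"steps": [[[0.001,0,0.006,0,0,0,0],[0,0,0.005,0,0,0,0],[0,0,0,0,0,0,0],[0,0,0,0,0,0,0],[0,0,0,0,0,0,0]]]}}

```text
time_s: 10.75
tool_pos: [0.5413, 0.0056, 0.2394]
tool_rot: [180.0, 0.0, 103.6]
force: [0.4, 0.6, -0.1]
grip_width: 0.0005
grasp_force: 0.0
```

Run:
```python
from h import *
o=get_obs(); print(np.round(o['tool_pos'],4),np.round(o['force'],2))
ims=[]
for n in ('scene','wrist'):
    c=read_camera(n); ims.append(c['frame'][...,::-1]); print(n,'key mid px',proj(c,[[.5413,.0061,.179]]).round(1),'tip px',proj(c,[[*o['tool_pos'][:2],o['tool_pos'][2]-.019]]).round(1))
cv2.imwrite('pics/c4.png',cv2.convertScaleAbs(cv2.resize(ims[0][95:185,150:285],(780,520),interpolation=cv2.INTER_CUBIC),alpha=1.6,beta=10))
```

```text
[0.5413 0.0056 0.2394] [ 0.37  0.55 -0.07]
scene key mid px [[228.4 159.3]] tip px [[227.6 149.5]]
wrist key mid px [[253.4 211.9]] tip px [[253.2 236.1]]
```

View pics/c4.png

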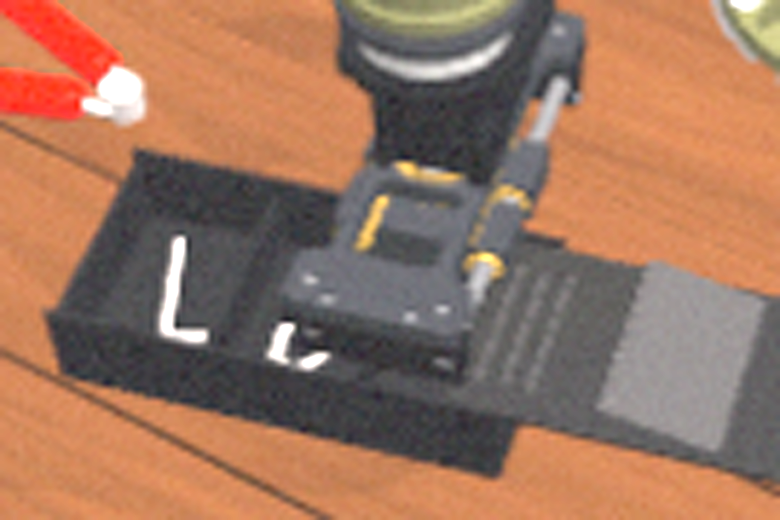

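The gripper hovers over the +y compartment, the lid is still fully out, and the force reads about zero. I'll hold here for about 3 s.

>>> {"method": "play_rows", "body": {"steps": [[[0,0,0,0,0,0,0],[0,0,0,0,0,0,0],[0,0,0,0,0,0,0],[0,0,0,0,0,0,0],[0,0,0,0,0,0,0],[0,0,0,0,0,0,0],[0,0,0,0,0,0,0],[0,0,0,0,0,0,0],[0,0,0,0,0,0,0],[0,0,0,0,0,0,0],[0,0,0,0,0,0,0],[0,0,0,0,0,0,0]]]}}

```text
time_s: 12.05
tool_pos: [0.5412, 0.0057, 0.2393]
tool_rot: [180.0, -0.0, 103.6]
force: [0.0, -0.7, 0.4]
grip_width: 0.0003
grasp_force: 0.0
```

>>> {"method": "play_rows", "body": {"steps": [[[0,0,0,0,0,0,0],[0,0,0,0,0,0,0],[0,0,0,0,0,0,0],[0,0,0,0,0,0,0],[0,0,0,0,0,0,0],[0,0,0,0,0,0,0],[0,0,0,0,0,0,0],[0,0,0,0,0,0,0],[0,0,0,0,0,0,0],[0,0,0,0,0,0,0],[0,0,0,0,0,0,0],[0,0,0,0,0,0,0]]]}}

```text
time_s: 13.25
tool_pos: [0.5412, 0.0057, 0.2393]
tool_rot: [180.0, -0.0, 103.6]
force: [0.3, -0.6, -1.1]
grip_width: 0.0002
grasp_force: 0.0
```

```bash
python3 -c "
from cell import *
o=get_obs();print(o['tool_pos'],o['force'],o['time_s']);print(sign_off())"
```

```text
[0.54121488 0.00566243 0.23928803] [ 0.33288595 -0.61638001 -1.06892213] 13.25
the job is handed in; nothing more can be done
None
```

I pushed the lid open to its end stop and handed the job in with the closed fingertips about 4 cm above the key's middle, touching nothing; they had held there for about 2.5 s, and the whole job took 13.25 s.

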